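# Clamp a stretcher bar in the framing jig

## Task

Slide the stretcher bar along its channel in the framing jig until its end sits fully home against the end stop, its feeler pin pushed in; go gently, the pine bruises if it is rammed or squeezed hard. Then push the toggle clamp's handle down over centre, firmly but without forcing it, until it rests on its stop and the pad holds the bar there; let go and leave everything else where it is.

Things in the scene. Friction and masses are not known exactly. Their poses are not given: they have to be found in the camera images.
- jig: Fixed framing jig: plywood board, 18 mm thick, spanning x -119..+95, y -165..+165 mm from its origin (underside). A channel for one bar runs along y, centred at x = -70 mm, its floor the board's top, between two rails (12 wide, 8 high, 43 mm apart, y -117..+117). A rigid aluminium end stop closes its -y end; the clamp stands on its +x side.
- feeler (a joint): Spring pin (8 mm, under 0.1 N) in the face of the aluminium end stop, a block 76 x 22 mm, 38 mm high across the channel, face square to it: 0 = pin out 4 mm, 0.004 m = pushed in flush by a bar that is fully home. The stop is reset for each job, its face anywhere from 80 to 142 mm on the jig's -y side; that place is not measured: look, or feel for it with the bar.
- bar: Loose soft pine stretcher bar, 40 (x) x 170 (y) x 22 mm, with a bead 4 mm high along its -x edge, 80 to 170 g, flat in the channel with 1.5 mm play each side, axes as the jig, its -y end 20 to 96 mm short of the stop. Origin: centre of underside. It slides with about 1 N, so a rise to 5 to 10 N means the stop. More than 25 N from the robot (push or grip) bruises it.
- bar_lead (a point): Centre of the bar's leading (-y) end face, 11 mm above the channel floor: the end that must meet the stop.
- bar_tail (a point): Centre of the bar's tail (+y) end face, 11 mm above the channel floor: 40 mm wide, 22 mm high, free, to push on.
- clamp: Fixed steel toggle clamp beside the channel, place along it varying by 30 mm; origin under its foot on the board's top, axes as the jig. Side plates 50 mm high, 28 mm over both. The arm, raised 61 degrees, points to -x; its sprung rubber pad (20 mm) lands on the bar at x = -76 mm. The handle pivots about y at (16, 0, 40) mm and swings in x-z on the +x side. Over 25 N from the robot bends it.
- handle (a joint): Clamp handle angle, rad: 0 = open, handle 1.25 rad above level, leaning to the clamp's +x; elevation = 1.25 - value. Starts at 0 to 0.25 and stays where left until the pad meets the bar; then a spring resists (up to about 8 N at the grip) until dead centre at 1.10. Short of that it springs back, beyond it it snaps on to a hard stop at 1.20.
- grip (a point): Point on the axis of the clamp handle's round rubber grip, 100 mm from the handle's pivot. The grip is 18 mm in diameter and spans 45 to 130 mm from the pivot; between it and the pivot is a flat steel link. The point's x axis points along the handle away from the pivot. Pushed down here, the handle lowers the arm.
- offcut: Loose pine offcut lying on the jig board, 45 x 40 x 22 mm, origin at its underside's centre. Leave alone.
- pencil: Flat red carpenter's pencil stub lying on the jig board, 12 x 100 x 8 mm, origin at its underside's centre. Leave alone.
- tumbler: Drinking glass standing on the table, 72 mm across, 100 mm high. Leave alone.
- case: Grey zip case lying on the table, 85 x 160 x 50 mm. Leave alone.
- punch: Hole punch on the table, 90 x 110 mm, about 70 mm high. Leave alone.
- tape: Roll of paper tape lying flat on the table, 90 mm across, 24 mm high. Leave alone.
- glue: White glue bottle standing on the table, 48 mm across, 120 mm high. Leave alone.

How it is judged:
By the outcome, as a careful person would: the job done as asked, in the order asked, and still so for the second after the job is handed in, with the robot touching nothing.
It also fails if it takes over 58 s, if anything falls off the work surface, if the arm or the gripper's body presses on something with over 40 N, if the wrist force passes 120 N, or if a joint passes its speed limit or range.

## Robot

A 6-joint arm with a two-finger parallel gripper is mounted at the origin on the work surface. World frame = base frame: x ahead of the robot, y to its left, z up, the work surface at z = 0. Lengths are in m, angles in degrees, forces in N, time in s.
With the tool pointing down it reaches from about 0.375 to 0.9 m from the base axis. Payload 3.1 kg.
Tool frame: the origin (TCP) lies at the very end of the fingers, on their centre line; the grasp point (between the pads) lies 19 mm behind it; z points along the fingers, y is the line along which they close (so a half turn about z gives the same grasp; the last joint's range is limited). The gripper opens to 87 mm and grips with 3 to 60 N. Pads are 19 mm wide; open, the fingers measure 117 mm over their backs; the gripper's body (75 mm by 190 mm) begins 51 mm behind the grasp point.
Start: joints at [-86.488, 30.224, 82.088, -0, 67.689, -10.227], TCP at [0.148, -0.607, 0.184] pointing down, gripper open.
Joint ranges: [-176.69, 176.69], [-43.24, 126.21], [12.49, 139.97], [-82, 262], [0, 151.66], [-163.58, 163.58]. Speed limits (degrees/s): [159.86, 159.86, 180, 180, 180, 180].

## Interface

Orientations are given as a 3x3 rotation matrix whose columns are the frame's x, y, z axes.
In Python, from rig import bot gives the robot as it stands.
- The arm moves only by the tool move_arm, never from a script. Its argument "increments" is a list of rows, each an object with "xyz": the shift along the tool's x, y, z in mm, a list of three; "roll": the turn about the tool's z in rad; "grip": the opening in per cent of the stroke, from 0 (shut) to 100 (fully open). A call has 1 to 5 rows; each row shifts and turns the commanded pose from where the row before left it, along the tool's axes as they then stand; what a row does not reach is not made up. A row lasts 1/12 s, in which the tool goes at most 41.7 mm and 7.16 degrees, less where a joint would pass 70% of its speed; a pose out of reach is approached as far as the arm can. A call is refused whole if a number of a shift passes 41.7 or a number of a turn 0.125, either way. A call with a gripper value outside its range is refused whole. The fingers move at their own pace and stop on an object; the grip force is fixed at half the most. Time passes only in rows, so rows that do not move let the fingers close. It gives the time, the measured TCP pose, the force, the opening and the grip force at its end, in the units of the state.
- bot.read_state(): the state, without advancing time (a new reading comes with each control period).
- bot.capture(name): name is "scene" or "top"; returns (picture, depth): 400x640x3 uint8, red, green, blue; 400x640 float32, m along the optical axis (not along the pixel's ray), 0 where there is no reading.
- bot.camera_model(name): a dict with "intrinsics" (3x3 intrinsics, pixels), "rvec" (rotation vector, rad) and "tvec" (3), from world to camera coordinates, as OpenCV has them. Camera axes: x right, y down, z forward; pixel columns grow to the right and rows downward; lengths in m; the calibration is good to about 2 mm. A picture is of the moment at which its call begins. camera_model takes no time and is no camera call.
- bot.hand_in(): hands the job in; it is judged then, once.
Trained networks look in the newest picture that a camera, given by its name, has taken for a name from the list of things; names that differ only in an ending like _2 or _b are one class to them, and where a whole thing is asked for, a point or a joint stands for the part that bears it (a point fixed in the world has none). Each returns a list of dicts, best first, with "conf" (0 to 1); they miss things now and then, are a little off and sometimes report something else, mostly with a low value. They report only what shows in the picture. A call takes as long as a camera call.
- bot.spot_in(label, camera): "at" ([x, y, z] in m, in the coordinates of the camera as it stood for that picture, good to about 4 mm: the middle of the surface that is visible of it).
- bot.trace(label, camera): "mask" (400x640 bool, what is visible of it).
The state is a dict: "time_s": time; "joint_positions": joint angles; "qvel": joint speeds; "tau": joint torques, N m; "position": TCP position; "tcp_rot": TCP orientation; "force": force on the tool from outside, world axes, zero at the start; "moment": the same for the moment, N m; "opening": opening from 0.0 (shut) to 1.0 (fully open); "grasp_force": force on a finger pad.
Only numpy, scipy, OpenCV 4.12 (cv2) and the standard library are available. Lean on these libraries where they do the work, as an engineer would, in place of code of your own. Each camera call takes 0.05 s, during which the arm holds its last target. There are 200 camera calls.

## Working session

There is one attempt and no reset: what is moved stays moved. The work goes in short steps, Python scripts to look and compute and a tool call to move; the robot and the scene stay as the last step left them, time stands still between calls to the robot, and variables do not carry over. Pictures are saved under pics/ and viewed, at most 10 in all, crops included, and the job is handed in when it is done.

Besides the shell and the picture viewer there is one more tool, called after ">>>" as name([rows], argument=value, ...), one row to a line, values as JSON. move_arm: Moves the arm, as the interface text tells. Its arguments: {"type":"object","properties":{"increments":{"type":"array"}},"required":["increments"]}

```bash
ls; mkdir -p pics; cat > h.py <<'E'
import numpy as np, cv2
from rig import bot
def cam(n):
    m=bot.camera_model(n); K=np.array(m["intrinsics"],float); R=cv2.Rodrigues(np.array(m["rvec"],float))[0]; t=np.array(m["tvec"],float).ravel()
    return K,R,t
def c2w(n,p):
    K,R,t=cam(n); return (np.atleast_2d(p)-t)@R
def cloud(n,depth):
    K,R,t=cam(n); v,u=np.mgrid[:400,:640]; P=np.stack([(u-K[0,2])/K[0,0]*depth,(v-K[1,2])/K[1,1]*depth,depth],-1)
    W=(P-t)@R; W[depth<=0]=np.nan; return W
E
python3 - <<'E'
from h import *
s=bot.read_state(); print(s["position"],s["tcp_rot"],s["opening"],s["time_s"])
for n in("scene","top"):
    im,d=bot.capture(n); cv2.imwrite(f"pics/{n}0.png",im[:,:,::-1]); np.save(f"{n}0.npy",d)
    K,R,t=cam(n); print(n,K.tolist(),(-R.T@t).round(3), R[2].round(2))
    for l in("jig","bar","bar_lead","bar_tail","clamp","grip","feeler","offcut","pencil"):
        try: print(l,[(c2w(n,r["at"])[0].round(4).tolist(),round(r["conf"],2)) for r in bot.spot_in(l,n)[:2]])
        except Exception as e: print(l,e)
E
```

```text
pics
[ 0.14841317 -0.60626402  0.18275795] [[ 9.71386366e-01  2.37504757e-01 -1.36460031e-04]
 [ 2.37504479e-01 -9.71383969e-01  2.19263115e-03]
 [ 3.88205241e-04 -2.16230187e-03 -9.99997587e-01]] 1.0031728737035155 0.0
scene [[433.644786861869, 0.0, 318.78874095613554], [0.0, 433.644786861869, 196.11192066733273], [0.0, 0.0, 1.0]] [1.097 0.4   1.035] [-0.5  -0.34 -0.79]
jig [([0.6005, -0.0345, 0.0155], 0.89)]
bar [([0.5166, -0.0236, 0.0418], 0.96), ([0.4298, 0.3628, 0.0206], 0.49)]
bar_lead [([0.5202, -0.0269, 0.0393], 0.77)]
bar_tail [([0.5194, -0.0247, 0.0401], 0.8), ([0.6144, -0.3585, 0.0548], 0.38)]
clamp [([0.5791, -0.1034, 0.0682], 0.62)]
grip [([0.6253, -0.1134, 0.1324], 0.73)]
feeler []
offcut [([0.6257, -0.2017, 0.0391], 0.68)]
pencil [([0.654, 0.0088, 0.0287], 0.43), ([0.6218, -0.1143, 0.1321], 0.15)]
top [[384.9890989839101, 0.0, 323.757040531964], [0.0, 384.9890989839101, 201.38405144180786], [0.0, 0.0, 1.0]] [ 0.454 -0.001  0.988] [ 0.11 -0.   -0.99]
jig [([0.5696, -0.0562, 0.0171], 0.75)]
bar [([0.5151, -0.0266, 0.0377], 0.9)]
bar_lead [([0.5172, -0.0284, 0.0361], 0.79)]
bar_tail [([0.5173, -0.0229, 0.0374], 0.91)]
clamp [([0.5791, -0.1091, 0.0732], 0.66), ([0.4328, 0.3624, 0.0194], 0.32)]
grip [([0.6187, -0.1137, 0.1355], 0.57), ([0.5181, -0.0245, 0.0364], 0.42)]
feeler [([0.6192, -0.1991, 0.0379], 0.33)]
offcut [([0.6315, 0.3828, 0.0643], 0.66), ([0.6179, -0.2002, 0.0398], 0.57)]
pencil [([0.6514, 0.0011, 0.0251], 0.62)]
```

View pics/scene0.png

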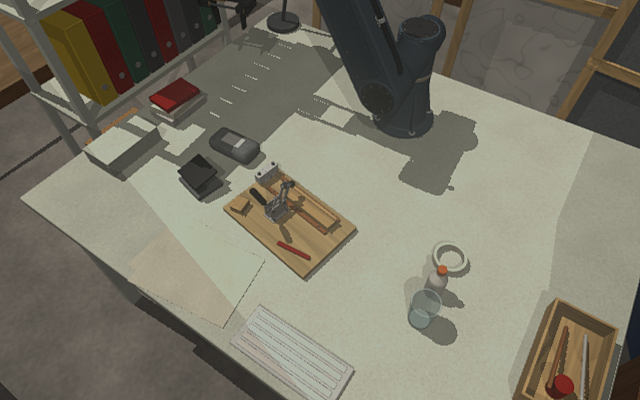

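View pics/top0.png

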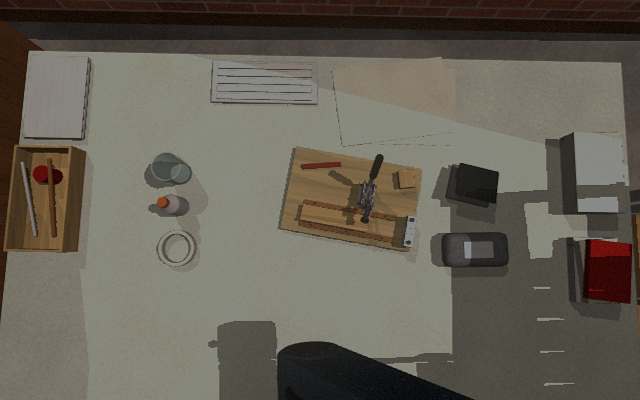

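```bash
python3 - <<'E'
from h import *
im=cv2.imread("pics/top0.png"); d=np.load("top0.npy"); W=cloud("top",d)
m=bot.trace("bar","top")[0]["mask"]
P=W[m]; P=P[(P[:,2]>.032)&(P[:,2]<.052)]
r=cv2.minAreaRect((P[:,:2]*1000).astype(np.float32)); print("bar",r,cv2.boxPoints(r).round(0).tolist(),np.median(P[:,2]))
# jig board: height .01-.025 largest region
ok=(W[:,:,2]>.010)&(W[:,:,2]<.1)&(abs(W[:,:,0]-.58)<.2)&(abs(W[:,:,1]+.05)<.21)
n,l,st,c=cv2.connectedComponentsWithStats(ok.astype(np.uint8)); k=1+np.argmax(st[1:,4]); Q=W[l==k]
r=cv2.minAreaRect((Q[:,:2]*1000).astype(np.float32)); print("jig",r,cv2.boxPoints(r).round(0).tolist())
for n in("scene","top"):
    D=np.load(n+"0.npy"); V=cloud(n,D)
    hi=V[(V[:,:,2]>.10)&(abs(V[:,:,0]-.6)<.1)&(abs(V[:,:,1]+.1)<.1)]
    print(n,len(hi)); hi=hi[np.argsort(hi[:,2])]; print(hi[::max(1,len(hi)//12)].round(3).tolist())
E
```

```text
bar ((515.5578002929688, -32.21764373779297), (167.91314697265625, 40.02668380737305), 80.41777801513672) [[482.0, -112.0], [521.0, -118.0], [549.0, 47.0], [510.0, 54.0]] 0.039720492048324785
jig ((568.1876831054688, -72.83534240722656), (330.1318054199219, 215.78958129882812), 80.66703033447266) [[435.0, -218.0], [648.0, -253.0], [701.0, 73.0], [488.0, 108.0]]
scene 207
[[0.522, -0.103, 0.101], [0.534, -0.094, 0.104], [0.528, -0.098, 0.107], [0.621, -0.112, 0.109], [0.542, -0.101, 0.112], [0.614, -0.109, 0.117], [0.617, -0.111, 0.132], [0.625, -0.11, 0.141], [0.625, -0.112, 0.153], [0.642, -0.116, 0.165], [0.633, -0.112, 0.174], [0.642, -0.124, 0.179], [0.635, -0.125, 0.183]]
top 293
[[0.519, -0.102, 0.1], [0.528, -0.101, 0.104], [0.528, -0.098, 0.107], [0.614, -0.107, 0.109], [0.532, -0.102, 0.111], [0.617, -0.108, 0.118], [0.613, -0.12, 0.13], [0.617, -0.116, 0.142], [0.622, -0.119, 0.153], [0.626, -0.119, 0.166], [0.643, -0.124, 0.176], [0.638, -0.115, 0.179], [0.631, -0.115, 0.182]]
```

Both views show the jig with the bar, rotated about -9.4°. The end stop is at top (409,230), the handle grip at (376,165) leaning to +x, and the bar's tail at (300,213), with free space behind it. Next I measure the stop and handle in the jig frame.

```bash
cat >> h.py <<'E'
a=np.radians(-9.4); JX=np.array([np.cos(a),np.sin(a),0]); JY=np.array([-np.sin(a),np.cos(a),0]); JO=np.array([.580,-.0748,0])
def toj(W): d=W-JO; return np.stack([d@JX,d@JY,d[...,2]],-1)*1000
def tow(j): j=np.array(j,float)/1000; return JO+j[0]*JX+j[1]*JY+np.array([0,0,j[2]])
def totool(d,s):  # world shift (m) -> tool mm
    return (np.array(s["tcp_rot"]).T@d*1000).round(1)
E
python3 - <<'E'
from h import *
for n in("scene","top"):
    J=toj(cloud(n,np.load(n+"0.npy")))
    s=J[(J[...,2]>48)&(J[...,2]<62)&(abs(J[...,0]+70)<36)&(J[...,1]<-70)&(J[...,1]>-180)]
    print(n,"stop",len(s),np.percentile(s[:,1],[2,25,50,75,98]).round(1),np.percentile(s[:,0],[2,98]).round(1),np.median(s[:,2]))
    b=J[(J[...,2]>35)&(J[...,2]<46)&(abs(J[...,0]+70)<26)&(J[...,1]>-115)&(J[...,1]<140)]
    print("bar",np.percentile(b[:,1],[0.5,2,50,98,99.5]).round(1),np.percentile(b[:,0],[2,50,98]).round(1),np.median(b[:,2]))
    h=J[(J[...,2]>100)&(J[...,0]>20)&(J[...,0]<90)&(J[...,1]>-80)&(J[...,1]<30)]
    print("handle",len(h),np.median(h,0).round(1))
    for z in range(105,190,15):
        q=h[abs(h[:,2]-z)<8]; 
        if len(q): print(z,q.mean(0).round(1),np.percentile(q[:,0],[5,95]).round(1),np.percentile(q[:,1],[5,95]).round(1))
    c=J[(J[...,2]>55)&(J[...,2]<75)&(J[...,0]>-40)&(J[...,0]<60)&(J[...,1]>-80)&(J[...,1]<30)]
    print("plates",np.percentile(c[:,0],[5,95]).round(1),np.percentile(c[:,1],[5,50,95]).round(1))
    ar=J[(J[...,2]>75)&(J[...,0]<0)&(J[...,0]>-100)&(abs(J[...,1]+30)<50)]
    print("arm",ar.min(0).round(0),ar.max(0).round(0))
s=bot.read_state(); print("tool x,y in jig", np.array(s["tcp_rot"])[:,0]@JX, toj(np.array(s["position"])))
print("target above tail", tow([-70,150,110]))
E
```

```text
scene stop 152 [-163.6 -155.7 -148.4 -143.  -138.6] [-105.1  -35.6] 55.488922270872806
bar [-51.8 -48.4  37.6 115.  116.9] [-89.1 -69.7 -49.5] 39.480054983108786
handle 147 [ 57.  -29.4 150.1]
105 [ 41.5 -29.4 107.3] [33.8 48.1] [-34.  -26.8]
120 [ 44.3 -29.5 119.8] [35.1 52.4] [-33.2 -26.9]
135 [ 50.8 -29.5 135.1] [41.4 59.1] [-34.6 -27.1]
150 [ 55.7 -29.3 149.6] [46.  64.3] [-33.6 -26.7]
165 [ 62.  -29.1 166. ] [53.4 70.1] [-34.6 -26.1]
180 [ 65.3 -33.4 178.6] [58.5 71.6] [-40.7 -27.1]
plates [-26.9  28.2] [-47.8 -30.9 -20.4]
arm [-75. -48.  75.] [ -5. -23. 114.]
top stop 277 [-161.9 -156.8 -150.  -144.6 -140.2] [-104.4  -35.2] 55.49292500259416
bar [-51.4 -48.4  36.  114.  116.7] [-90.  -71.4 -51.4] 39.70652970200585
handle 197 [ 49.5 -33.7 153.4]
105 [ 33.9 -33.8 108.7] [30.6 39. ] [-42.9 -26.6]
120 [ 37.  -34.  120.2] [33.2 41.5] [-41.7 -26.8]
135 [ 42.8 -33.5 135.5] [38.9 48.8] [-41.2 -26.5]
150 [ 48.2 -33.3 149.6] [44.3 53. ] [-41.9 -26.5]
165 [ 52.9 -34.  165.3] [48.8 58.2] [-42.1 -27. ]
180 [ 62.  -34.5 178.4] [54.6 70.6] [-41.3 -27.6]
plates [-23.8  25.2] [-48.5 -34.4 -20.8]
arm [-74. -45.  75.] [ -5. -24. 115.]
tool x,y in jig 0.9195447421773246 [-338.77844641 -595.64466442  183.78062253]
target above tail [0.53543884 0.08461864 0.11      ]
```

```bash
python3 - <<'E'
from h import *
from scipy.spatial.transform import Rotation as Ro
s=bot.read_state(); R=np.array(s["tcp_rot"]); p=np.array(s["position"])
T=tow([-71,148,150]); N=22; rolls=[-.125]*9+[-.042]+[0]*12
d=(T-p)/N
for r in rolls:
    print((R.T@d*1000).round(1).tolist(),r); R=R@Ro.from_rotvec([0,0,r]).as_matrix()
E
```

```text
[24.5, -26.3, 1.5] -0.125
[27.6, -23.0, 1.5] -0.125
[30.2, -19.4, 1.5] -0.125
[32.4, -15.5, 1.5] -0.125
[34.1, -11.3, 1.5] -0.125
[35.2, -7.0, 1.5] -0.125
[35.8, -2.6, 1.5] -0.125
[35.9, 1.9, 1.5] -0.125
[35.4, 6.4, 1.5] -0.125
[34.3, 10.7, 1.5] -0.042
[33.8, 12.2, 1.5] 0
[33.8, 12.2, 1.5] 0
[33.8, 12.2, 1.5] 0
[33.8, 12.2, 1.5] 0
[33.8, 12.2, 1.5] 0
[33.8, 12.2, 1.5] 0
[33.8, 12.2, 1.5] 0
[33.8, 12.2, 1.5] 0
[33.8, 12.2, 1.5] 0
[33.8, 12.2, 1.5] 0
[33.8, 12.2, 1.5] 0
[33.8, 12.2, 1.5] 0
```

>>> move_arm([
  {"xyz":[24.5,-26,0],"roll":-0.125,"grip":0},
  {"xyz":[27.5,-23,0],"roll":-0.125,"grip":0},
  {"xyz":[30,-19.5,0],"roll":-0.125,"grip":0},
  {"xyz":[32.5,-15.5,0],"roll":-0.125,"grip":0},
  {"xyz":[34,-11.5,0],"roll":-0.125,"grip":0},
])

```text
time_s: 1.47
position: [0.2364, -0.4492, 0.1838]
tcp_rot: [[0.645, 0.764, 0.0], [0.764, -0.645, -0.0], [0.0, 0.0, -1.0]]
force: [1.5, -0.3, -0.9]
opening: 0.705
grasp_force: 0.0
```

>>> move_arm([
  {"xyz":[35,-7,0],"roll":-0.125,"grip":0},
  {"xyz":[36,-2.5,0],"roll":-0.125,"grip":0},
  {"xyz":[36,2,0],"roll":-0.125,"grip":0},
  {"xyz":[35.5,6.5,0],"roll":-0.125,"grip":0},
  {"xyz":[34.5,10.5,0],"roll":-0.042,"grip":0},
])

```text
time_s: 1.88
position: [0.3242, -0.2921, 0.184]
tcp_rot: [[0.159, 0.987, 0.001], [0.987, -0.159, -0.001], [-0.001, 0.001, -1.0]]
force: [0.7, 0.5, 0.1]
opening: 0.326
grasp_force: 0.0
```

>>> move_arm([
  {"xyz":[34,12,0],"roll":0,"grip":0},
  {"xyz":[34,12,0],"roll":0,"grip":0},
  {"xyz":[34,12,0],"roll":0,"grip":0},
  {"xyz":[34,12,0],"roll":0,"grip":0},
  {"xyz":[34,12,0],"roll":0,"grip":0},
])

```text
time_s: 2.3
position: [0.4113, -0.134, 0.1841]
tcp_rot: [[0.163, 0.987, 0.001], [0.987, -0.163, -0.001], [-0.0, 0.001, -1.0]]
force: [0.8, -0.8, -0.5]
opening: 0.017
grasp_force: 0.0
```

>>> move_arm([
  {"xyz":[34,12,0],"roll":0,"grip":0},
  {"xyz":[34,12,0],"roll":0,"grip":0},
  {"xyz":[34,12,0],"roll":0,"grip":0},
  {"xyz":[34,12,0],"roll":0,"grip":0},
  {"xyz":[34,12,0],"roll":0,"grip":0},
])

```text
time_s: 2.72
position: [0.4982, 0.0242, 0.184]
tcp_rot: [[0.163, 0.987, 0.001], [0.987, -0.163, -0.0], [-0.0, 0.001, -1.0]]
force: [0.5, -0.6, -0.5]
opening: 0.006
grasp_force: 0.0
```

>>> move_arm([
  {"xyz":[34,12,0],"roll":0,"grip":0},
  {"xyz":[34,12,0],"roll":0,"grip":0},
  {"xyz":[0,0,0],"roll":0,"grip":0},
  {"xyz":[0,0,0],"roll":0,"grip":0},
])

```text
time_s: 3.05
position: [0.5327, 0.0871, 0.1836]
tcp_rot: [[0.16, 0.987, 0.0], [0.987, -0.16, -0.0], [-0.0, 0.0, -1.0]]
force: [0.3, -1.0, -0.2]
opening: 0.002
grasp_force: 0.0
```

```bash
cat > st.py <<'E'
from h import *
s=bot.read_state(); R=np.array(s["tcp_rot"]); f=np.array(s["force"])
print(s["time_s"],"jig",toj(np.array(s["position"])).round(1),"Fjig",round(f@JX,1),round(f@JY,1),round(f[2],1),"open",s["opening"],"tx.JY",(R[:,0]@JY).round(4),(R[:,0]@JX).round(4),"tz",R[:,2].round(3),"q",np.round(s["joint_positions"],0))
E
python3 st.py
```

```text
3.05 jig [-73.1 152.  183.6] Fjig 0.4 -0.9 -0.2 open 0.002486601343590555 tx.JY 1.0 -0.0039 tz [ 0. -0. -1.] q [-3. 24. 94. -0. 62.  7.]
```

>>> move_arm([
  {"xyz":[0,2.5,40],"roll":0,"grip":0},
  {"xyz":[0,0,40],"roll":0,"grip":0},
  {"xyz":[0,0,40],"roll":0,"grip":0},
  {"xyz":[0,0,30],"roll":0,"grip":0},
  {"xyz":[0,0,9],"roll":0,"grip":0},
])

```text
time_s: 3.47
position: [0.5303, 0.0838, 0.0208]
tcp_rot: [[0.165, 0.986, -0.009], [0.986, -0.165, 0.0], [-0.001, -0.009, -1.0]]
force: [-1.4, -0.5, -0.1]
opening: 0.003
grasp_force: 0.0
```

>>> move_arm([
  {"xyz":[-8,0,0],"roll":0,"grip":0},
  {"xyz":[-8,0,0],"roll":0,"grip":0},
  {"xyz":[0,0,0],"roll":0,"grip":0},
])

```text
time_s: 3.72
position: [0.5334, 0.0673, 0.0266]
tcp_rot: [[0.165, 0.986, 0.003], [0.986, -0.165, -0.001], [-0.0, 0.003, -1.0]]
force: [-0.1, 0.1, 0.7]
opening: 0.004
grasp_force: 0.0
```

```bash
python3 st.py; python3 - <<'E'
from h import *
im,d=bot.capture("scene"); c=im[150:290,210:370]; cv2.imwrite("pics/a1.png",cv2.resize(c,None,fx=4,fy=4,interpolation=cv2.INTER_CUBIC)[:,:,::-1])
E
```

```text
3.7167 jig [-69.1 132.5  26.6] Fjig -0.1 0.1 0.7 open 0.004226432269330673 tx.JY 1.0 0.0018 tz [ 0.003 -0.001 -1.   ] q [ -5.  37. 102.  -0.  41.   5.]
```

View pics/a1.png

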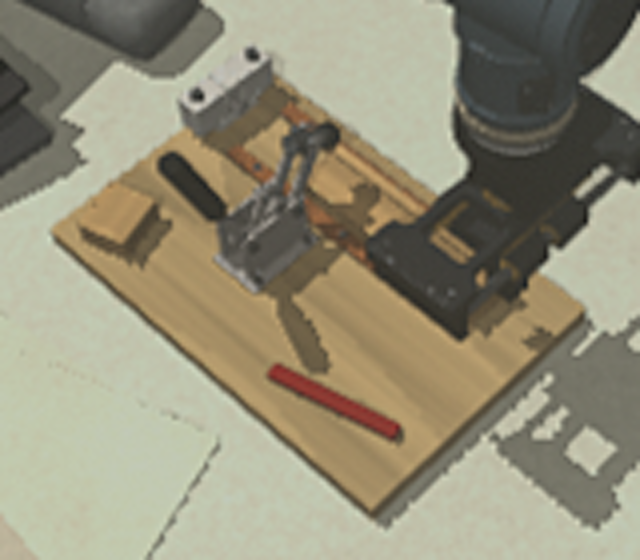

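The gripper's body is behind the bar's tail at about (430,270), clear of the clamp and pencil. The stop is at (225,90). I start pushing gently.

>>> move_arm([
  {"xyz":[-2,0,2],"roll":0,"grip":0},
  {"xyz":[-2,-1,0],"roll":0,"grip":0},
  {"xyz":[-2,0,0],"roll":0,"grip":0},
  {"xyz":[-2,0,0],"roll":0,"grip":0},
  {"xyz":[-2,0,0],"roll":0,"grip":0},
])

```text
time_s: 4.18
position: [0.5296, 0.0597, 0.0231]
tcp_rot: [[0.163, 0.987, 0.001], [0.987, -0.163, -0.0], [0.0, 0.001, -1.0]]
force: [0.2, -0.6, 1.1]
opening: 0.007
grasp_force: 0.0
```

>>> move_arm([
  {"xyz":[-3,0,0],"roll":0,"grip":0},
  {"xyz":[-4,0,0],"roll":0,"grip":0},
  {"xyz":[-4,0,0],"roll":0,"grip":0},
  {"xyz":[-4,0,0],"roll":0,"grip":0},
  {"xyz":[-4,0,0],"roll":0,"grip":0},
])

```text
time_s: 4.6
position: [0.5263, 0.0405, 0.0227]
tcp_rot: [[0.163, 0.987, -0.0], [0.987, -0.163, 0.0], [-0.0, -0.0, -1.0]]
force: [-0.3, -0.7, -1.1]
opening: 0.003
grasp_force: 0.0
```

```bash
python3 st.py
```

```text
4.6 jig [-71.9 105.   22.7] Fjig -0.1 -0.8 -1.1 open 0.002720856471559241 tx.JY 1.0 0.0 tz [-0.  0. -1.] q [ -8.  37. 103.  -0.  39.   2.]
```

>>> move_arm([
  {"xyz":[-4,0.5,0],"roll":0,"grip":0},
  {"xyz":[-4,0.5,0],"roll":0,"grip":0},
  {"xyz":[-4,0,0],"roll":0,"grip":0},
  {"xyz":[-4,0,0],"roll":0,"grip":0},
  {"xyz":[-4,0,0],"roll":0,"grip":0},
])

```text
time_s: 5.02
position: [0.524, 0.0206, 0.0227]
tcp_rot: [[0.163, 0.987, -0.0], [0.987, -0.163, -0.0], [-0.0, -0.0, -1.0]]
force: [-0.0, -0.1, -0.7]
opening: 0.002
grasp_force: 0.0
```

>>> move_arm([
  {"xyz":[-4,0,0],"roll":0,"grip":0},
  {"xyz":[-4,0,0],"roll":0,"grip":0},
  {"xyz":[-4,0,0],"roll":0,"grip":0},
  {"xyz":[-3,0,0],"roll":0,"grip":0},
  {"xyz":[-2,0,0],"roll":0,"grip":0},
])

```text
time_s: 5.43
position: [0.5213, 0.0039, 0.0228]
tcp_rot: [[0.164, 0.987, -0.0], [0.987, -0.164, -0.0], [-0.0, -0.0, -1.0]]
force: [0.7, 0.2, 0.8]
opening: 0.004
grasp_force: 0.0
```

```bash
python3 st.py; python3 - <<'E'
from h import *
im,d=bot.capture("scene"); c=im[150:290,210:370]; cv2.imwrite("pics/a2.png",cv2.resize(c,None,fx=4,fy=4,interpolation=cv2.INTER_CUBIC)[:,:,::-1])
J=toj(cloud("scene",d)); b=J[(J[...,2]>35)&(J[...,2]<46)&(abs(J[...,0]+62)<10)&(J[...,1]>-145)&(J[...,1]<60)]
print(np.percentile(b[:,1],[0,1,2,5]).round(1))
E
```

```text
5.4333 jig [-70.8  68.   22.8] Fjig 0.6 0.3 0.8 open 0.0039011133502560753 tx.JY 1.0 0.0003 tz [-0. -0. -1.] q [-12.  37. 104.  -0.  39.  -2.]
[-144.  -143.8 -143.7 -143.6]
```

View pics/a2.png

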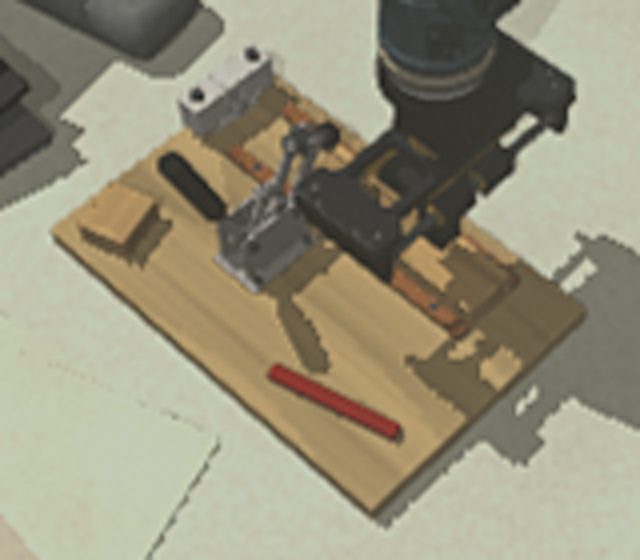

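The channel behind the gripper, around (470,285), is empty, so the tail has moved on. I check the lead end with the depth images.

```bash
python3 - <<'E'
from h import *
for n in("scene","top"):
    im,d=bot.capture(n); J=toj(cloud(n,d))
    for y in range(-138,130,8):
        q=J[(abs(J[...,1]-y)<4)&(abs(J[...,0]+68)<10)&(J[...,2]<70)]
        print(y,len(q),np.median(q[:,2]).round(1) if len(q) else None,end=" | ")
    print()
E
```

```text
-138 39 29.6 | -130 12 16.4 | -122 13 16.8 | -114 13 16.8 | -106 14 17.5 | -98 11 16.7 | -90 3 16.8 | -82 3 17.6 | -74 5 17.4 | -66 2 18.3 | -58 0 None | -50 8 40.2 | -42 4 38.2 | -34 1 40.0 | -26 0 None | -18 1 38.9 | -10 3 39.5 | -2 4 40.0 | 6 2 40.2 | 14 2 40.3 | 22 0 None | 30 7 38.9 | 38 3 40.9 | 46 4 38.2 | 54 11 38.9 | 62 15 40.2 | 70 18 39.4 | 78 27 41.6 | 86 18 38.9 | 94 18 39.2 | 102 17 38.1 | 110 19 38.5 | 118 39 22.9 | 126 16 16.1 | 
-138 42 24.9 | -130 26 16.5 | -122 25 17.0 | -114 24 17.3 | -106 26 16.8 | -98 26 16.6 | -90 24 17.2 | -82 24 17.5 | -74 26 17.2 | -66 24 17.5 | -58 21 16.8 | -50 15 39.1 | -42 10 38.8 | -34 12 39.5 | -26 26 39.1 | -18 17 39.4 | -10 0 None | -2 0 None | 6 0 None | 14 0 None | 22 0 None | 30 0 None | 38 0 None | 46 0 None | 54 0 None | 62 0 None | 70 0 None | 78 0 None | 86 0 None | 94 0 None | 102 0 None | 110 0 None | 118 0 None | 126 0 None |
```

```bash
python3 - <<'E'
from h import *
im,d=bot.capture("scene"); J=toj(cloud("scene",d))
g=J[(J[...,2]>48)&(J[...,1]>-15)&(J[...,1]<200)&(abs(J[...,0]+70)<160)&(J[...,2]<200)]
for z in range(50,200,10):
    q=g[abs(g[:,2]-z)<5]
    if len(q): print(z,len(q),"x",np.percentile(q[:,0],[2,50,98]).round(0),"y",np.percentile(q[:,1],[2,50,98]).round(0))
cv2.imwrite("pics/a3.png",cv2.resize(im[120:260,240:400],None,fx=5,fy=5,interpolation=cv2.INTER_CUBIC)[:590,:800,::-1])
print({k:np.round(v,3).tolist() if k!='time_s' else v for k,v in bot.read_state().items()})
K,R,t=cam("scene")
for j in([-70,68,22.7],[-70,68,93],[25,68,93],[-165,68,93],[-70,117,40]):
    c=R@tow(j)+t; print(j,(K@c/c[2])[:2].round(0),((K@c/c[2])[:2]-[240,120])*5)
E
```

```text
50 1 x [-82. -82. -82.] y [109. 109. 109.]
60 7 x [-77. -63. -60.] y [60. 76. 79.]
70 21 x [-80. -63. -60.] y [66. 77. 80.]
80 11 x [-75. -62. -60.] y [58. 77. 80.]
90 5 x [-61. -59. -58.] y [61. 75. 80.]
130 25 x [-154.   15.   17.] y [ 39.  84. 105.]
140 131 x [-153.  -39.   18.] y [ 40.  99. 106.]
150 271 x [-150.  -53.   14.] y [ 44.  98. 107.]
160 166 x [-158.  -45.   24.] y [ 35.  92. 106.]
170 640 x [-163.  -20.   25.] y [ 36.  82. 105.]
180 160 x [-156.  -56.   22.] y [ 39.  82. 102.]
190 75 x [-114.  -58.  -53.] y [46. 90. 95.]
{'time_s': 5.6333, 'joint_positions': [-11.822, 36.959, 104.342, 0.009, 38.699, -2.424], 'qvel': [0.289, -0.057, -0.096, 0.014, 0.074, 0.017], 'tau': [-0.132, -40.035, -8.634, 0.041, 0.039, -0.002], 'position': [0.521, 0.004, 0.023], 'tcp_rot': [[0.163, 0.987, 0.0], [0.987, -0.163, 0.0], [0.0, 0.0, -1.0]], 'force': [-0.7, -0.609, -0.593], 'moment': [-0.066, -0.056, 0.013], 'grasp_force': 0.0, 'opening': 0.003}
[-70, 68, 22.7] [319. 217.] [395.83872342 484.50015269]
[-70, 68, 93] [319. 202.] [394.84894435 410.59431792]
[25, 68, 93] [294. 224.] [269.78010676 517.53554491]
[-165, 68, 93] [342. 182.] [511.37722752 310.95576829]
[-70, 117, 40] [332. 223.] [460.29327262 516.70772517]
```

View pics/a3.png

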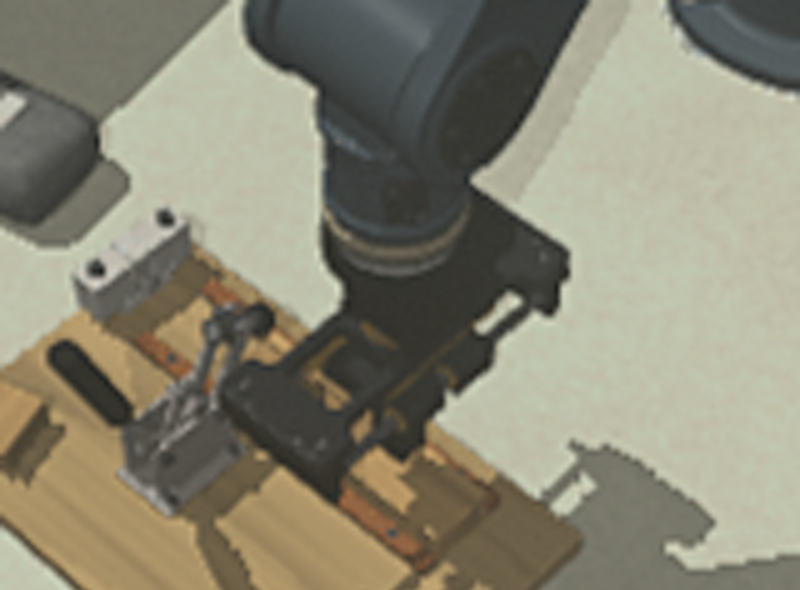

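The depth images show the bar has not moved. The gripper's body sits roughly 30 mm higher than the reported TCP implies, so the fingers passed over the bar. I back off behind the tail and measure the real fingertip height.

>>> move_arm([
  {"xyz":[20,0,0],"roll":0,"grip":0},
  {"xyz":[25,0,0],"roll":0,"grip":0},
  {"xyz":[25,0,0],"roll":0,"grip":0},
  {"xyz":[4,0,0],"roll":0,"grip":0},
  {"xyz":[0,0,0],"roll":0,"grip":0},
])

```text
time_s: 6.05
position: [0.5334, 0.0788, 0.0227]
tcp_rot: [[0.16, 0.987, 0.0], [0.987, -0.16, -0.0], [-0.0, 0.0, -1.0]]
force: [-0.3, 0.7, 0.2]
opening: 0.008
grasp_force: 0.0
```

```bash
python3 st.py; python3 - <<'E'
from h import *
for n in("scene","top"):
    im,d=bot.capture(n); J=toj(cloud(n,d))
    g=J[(J[...,2]>24)&(J[...,1]>122)&(J[...,1]<240)&(abs(J[...,0]+70)<160)&(J[...,2]<260)]
    for z in range(30,200,10):
        q=g[abs(g[:,2]-z)<5]
        if len(q): print(n,z,len(q),"x",np.percentile(q[:,0],[2,50,98]).round(0),"y",np.percentile(q[:,1],[2,50,98]).round(0))
    if n=="scene": cv2.imwrite("pics/a4.png",cv2.resize(im[140:260,260:400],None,fx=5,fy=5,interpolation=cv2.INTER_CUBIC)[:,:,::-1])
E
```

```text
6.05 jig [-71.1 143.9  22.7] Fjig -0.4 0.6 0.2 open 0.008002750110965252 tx.JY 1.0 -0.0034 tz [ 0. -0. -1.] q [ -3.  38. 102.  -0.  40.   6.]
scene 30 16 x [43. 50. 55.] y [122. 128. 138.]
scene 60 7 x [-77. -64. -62.] y [147. 152. 154.]
scene 70 13 x [-80. -63. -60.] y [134. 154. 155.]
scene 80 8 x [-68. -62. -61.] y [134. 152. 155.]
scene 90 3 x [-60. -59. -57.] y [136. 140. 145.]
scene 130 29 x [-154.   11.   17.] y [125. 163. 181.]
scene 140 124 x [-151.  -39.   17.] y [125. 175. 182.]
scene 150 264 x [-150.  -51.   21.] y [126. 173. 182.]
scene 160 163 x [-154.  -48.   24.] y [124. 168. 182.]
scene 170 580 x [-163.  -21.   24.] y [123. 161. 181.]
scene 180 152 x [-159.  -56.   22.] y [123. 166. 177.]
scene 190 61 x [-108.  -57.  -53.] y [125. 161. 170.]
top 170 235 x [ 2. 13. 23.] y [124. 152. 180.]
top 180 30 x [ 0. 11. 22.] y [133. 165. 179.]
```

View pics/a4.png

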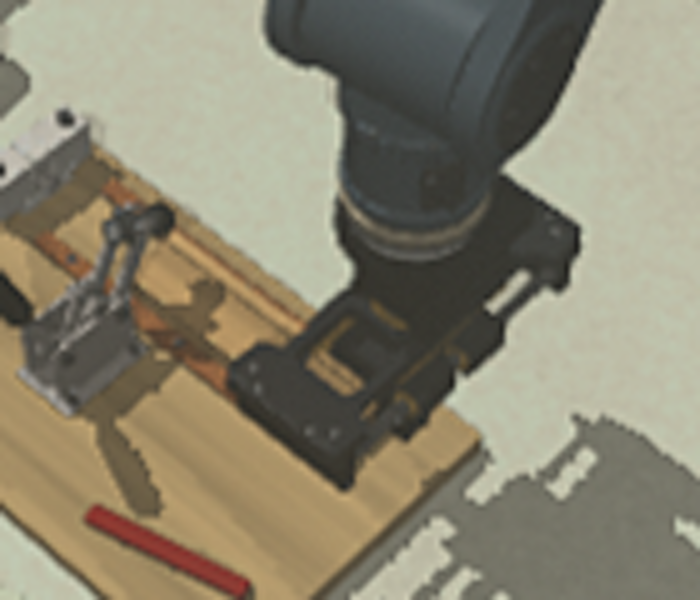

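The lowest visible part of the fingers, near (400,425), is at z≈55 mm, while the TCP is reported at 23 mm. The reported height is about 31 mm too low. I descend further and feel for the board.

>>> move_arm([
  {"xyz":[0,0,10],"roll":0,"grip":0},
  {"xyz":[0,0,8],"roll":0,"grip":0},
  {"xyz":[0,0,6],"roll":0,"grip":0},
  {"xyz":[0,0,2],"roll":0,"grip":0},
  {"xyz":[0,0,0],"roll":0,"grip":0},
])

```text
time_s: 6.57
position: [0.5325, 0.0768, -0.0044]
tcp_rot: [[0.164, 0.986, -0.002], [0.986, -0.164, 0.0], [-0.0, -0.002, -1.0]]
force: [-0.0, 0.6, 0.2]
opening: 0.007
grasp_force: 0.0
```

```bash
python3 st.py; cat > fz.py <<'E'
from h import *
im,d=bot.capture("scene"); J=toj(cloud("scene",d)); s=bot.read_state(); p=toj(np.array(s["position"]))
g=J[(J[...,2]>20)&(abs(J[...,1]-p[1]-2)<14)&(abs(J[...,0]-p[0]-1)<17)&(J[...,2]<p[2]+140)]
print("finger z",np.sort(g[:,2])[:12].round(1)); b=J[(J[...,2]>p[2]+85)&(J[...,2]<p[2]+170)&(abs(J[...,0]-p[0])<130)&(abs(J[...,1]-p[1])<70)]
print("body x,y range",np.percentile(b[:,0],[1,99]).round(0),np.percentile(b[:,1],[1,99]).round(0),"z low",np.percentile(b[:,2],[1,3]).round(0))
E
python3 fz.py
```

```text
6.5667 jig [-71.6 141.9  -4.4] Fjig -0.1 0.6 0.2 open 0.007109848184977739 tx.JY 1.0 0.0008 tz [-0.002  0.    -1.   ] q [ -4.  41. 102.  -0.  37.   6.]
finger z [20.9 31.5 34.1 34.2 34.2 34.7 35.8 36.2 36.5 37.8 38.8 39. ]
body x,y range [-163.   24.] [106. 180.] z low [106. 110.]
```

>>> move_arm([
  {"xyz":[0,0,1.5],"roll":0,"grip":0},
  {"xyz":[0,0,1.5],"roll":0,"grip":0},
  {"xyz":[0,0,0],"roll":0,"grip":0},
])

```text
time_s: 6.87
position: [0.5335, 0.0773, -0.0063]
tcp_rot: [[0.163, 0.987, 0.0], [0.987, -0.163, -0.0], [0.0, 0.0, -1.0]]
force: [0.5, -0.4, -0.7]
opening: 0.009
grasp_force: 0.0
```

```bash
python3 st.py;python3 fz.py
```

```text
6.8667 jig [-70.8 142.4  -6.3] Fjig 0.6 -0.3 -0.7 open 0.009425917004253846 tx.JY 1.0 -0.0001 tz [ 0. -0. -1.] q [ -4.  41. 102.   0.  37.   6.]
finger z [21.1 30.9 31.8 33.2 33.2 34.2 34.8 35.3 35.9 36.  36.1 37.4]
body x,y range [-163.   25.] [107. 180.] z low [104. 108.]
```

>>> move_arm([
  {"xyz":[-4,0,2],"roll":0,"grip":0},
  {"xyz":[-4,0,0],"roll":0,"grip":0},
  {"xyz":[-3,0,0],"roll":0,"grip":0},
  {"xyz":[-2,0,0],"roll":0,"grip":0},
  {"xyz":[-2,0,0],"roll":0,"grip":0},
])

```text
time_s: 7.33
position: [0.531, 0.0621, -0.0082]
tcp_rot: [[0.164, 0.986, 0.0], [0.986, -0.164, 0.0], [0.0, 0.0, -1.0]]
force: [-0.2, -0.4, -1.1]
opening: 0.009
grasp_force: 0.3
```

>>> move_arm([
  {"xyz":[-2,0,0],"roll":0,"grip":0},
  {"xyz":[-2,0,0],"roll":0,"grip":0},
  {"xyz":[-2,0,0],"roll":0,"grip":0},
  {"xyz":[-2,0,0],"roll":0,"grip":0},
  {"xyz":[-2,0,0],"roll":0,"grip":0},
])

```text
time_s: 7.75
position: [0.5293, 0.0525, -0.0082]
tcp_rot: [[0.163, 0.987, 0.0], [0.987, -0.163, 0.0], [0.0, 0.0, -1.0]]
force: [0.1, 0.6, 0.6]
opening: 0.005
grasp_force: 0.4
```

```bash
python3 st.py; cat > bar.py <<'E'
from h import *
for n in("scene","top"):
    im,d=bot.capture(n); J=toj(cloud(n,d))
    r=J[(J[...,2]>33)&(J[...,2]<47)&(abs(J[...,0]+70)<16)&(J[...,1]>-136)&(J[...,1]<30)]
    print(n,"lead y",np.sort(r[:,1])[:8].round(1))
E
python3 bar.py
```

```text
7.75 jig [-70.8 117.3  -8.2] Fjig 0.0 0.6 0.6 open 0.005177346711202282 tx.JY 1.0 -0.0001 tz [ 0.  0. -1.] q [ -6.  41. 103.   0.  36.   3.]
scene lead y [-61.1 -58.3 -57.6 -55.2 -54.8 -53.6 -53.3 -53. ]
top lead y [-63.  -62.9 -62.9 -62.8 -62.6 -62.4 -62.  -61.7]
```

The bar is moving: its lead is now at y≈-62 with the TCP at 117. Home should be near TCP y≈39.

>>> move_arm([
  {"xyz":[-3,0,0],"roll":0,"grip":0},
  {"xyz":[-4,0,0],"roll":0,"grip":0},
  {"xyz":[-4,0,0],"roll":0,"grip":0},
  {"xyz":[-4,0,0],"roll":0,"grip":0},
  {"xyz":[-4,0,0],"roll":0,"grip":0},
])

```text
time_s: 8.27
position: [0.5261, 0.0334, -0.0082]
tcp_rot: [[0.163, 0.987, -0.0], [0.987, -0.163, 0.0], [0.0, -0.0, -1.0]]
force: [0.6, 0.1, 0.4]
opening: 0.004
grasp_force: 0.4
```

>>> move_arm([
  {"xyz":[-4,0,0],"roll":0,"grip":0},
  {"xyz":[-4,0,0],"roll":0,"grip":0},
  {"xyz":[-4,0,0],"roll":0,"grip":0},
  {"xyz":[-4,0,0],"roll":0,"grip":0},
  {"xyz":[-4,0,0],"roll":0,"grip":0},
])

```text
time_s: 8.68
position: [0.5229, 0.0137, -0.0082]
tcp_rot: [[0.163, 0.987, 0.0], [0.987, -0.163, 0.0], [0.0, 0.0, -1.0]]
force: [-0.5, 1.5, -0.2]
opening: 0.008
grasp_force: 0.5
```

>>> move_arm([
  {"xyz":[-4,0,0],"roll":0,"grip":0},
  {"xyz":[-4,0,0],"roll":0,"grip":0},
  {"xyz":[-4,0,0],"roll":0,"grip":0},
  {"xyz":[-3,0,0],"roll":0,"grip":0},
  {"xyz":[-2,0,0],"roll":0,"grip":0},
])

```text
time_s: 9.1
position: [0.5201, -0.003, -0.0082]
tcp_rot: [[0.164, 0.987, 0.0], [0.987, -0.164, 0.0], [0.0, 0.0, -1.0]]
force: [0.0, 1.3, 0.9]
opening: 0.006
grasp_force: 0.5
```

```bash
python3 st.py; python3 bar.py
```

```text
9.1 jig [-70.8  61.1  -8.2] Fjig -0.2 1.3 0.9 open 0.005730565666491994 tx.JY 1.0 0.0003 tz [ 0.  0. -1.] q [-13.  40. 105.   0.  35.  -3.]
scene lead y [-135.3 -120.3 -118.8 -118.5 -118.2 -117.9 -117.9 -117.6]
top lead y [-119.6 -119.3 -118.6 -118.4 -118.4 -118.4 -118.1 -117.8]
```

>>> move_arm([
  {"xyz":[-3,0,0],"roll":0,"grip":0},
  {"xyz":[-3,0,0],"roll":0,"grip":0},
  {"xyz":[-3,0,0],"roll":0,"grip":0},
  {"xyz":[-2,0,0],"roll":0,"grip":0},
  {"xyz":[-2,0,0],"roll":0,"grip":0},
])

```text
time_s: 9.62
position: [0.518, -0.0157, -0.0083]
tcp_rot: [[0.163, 0.987, -0.0], [0.987, -0.163, -0.0], [-0.0, -0.0, -1.0]]
force: [0.2, 0.4, -0.5]
opening: 0.004
grasp_force: 0.3
```

>>> move_arm([
  {"xyz":[-1,0,0],"roll":0,"grip":0},
  {"xyz":[-1,0,0],"roll":0,"grip":0},
  {"xyz":[-1,0,0],"roll":0,"grip":0},
  {"xyz":[0,0,0],"roll":0,"grip":0},
])

```text
time_s: 9.95
position: [0.5175, -0.0186, -0.0083]
tcp_rot: [[0.163, 0.987, -0.0], [0.987, -0.163, -0.0], [-0.0, -0.0, -1.0]]
force: [-0.4, 0.6, -0.3]
opening: 0.008
grasp_force: 0.0
```

```bash
python3 st.py; python3 bar.py
```

```text
9.95 jig [-70.8  45.2  -8.3] Fjig -0.5 0.5 -0.3 open 0.007941051241503029 tx.JY 1.0 -0.0 tz [-0. -0. -1.] q [-14.  40. 106.  -0.  34.  -5.]
scene lead y [-135.9 -134.9 -134.8 -134.7 -134.6 -134.5 -134.4 -134.4]
top lead y [-135.4 -135.2 -135.  -134.5 -134.3 -134.2 -134.1 -134. ]
```

>>> move_arm([
  {"xyz":[-1,0,0],"roll":0,"grip":0},
  {"xyz":[-1,0,0],"roll":0,"grip":0},
  {"xyz":[-0.5,0,0],"roll":0,"grip":0},
])

```text
time_s: 10.3
position: [0.5171, -0.0208, -0.0082]
tcp_rot: [[0.163, 0.987, 0.0], [0.987, -0.163, 0.0], [0.0, 0.0, -1.0]]
force: [-0.3, 1.4, 0.8]
opening: 0.004
grasp_force: 0.4
```

>>> move_arm([
  {"xyz":[-0.5,0,0],"roll":0,"grip":0},
  {"xyz":[-0.5,0,0],"roll":0,"grip":0},
])

```text
time_s: 10.47
position: [0.517, -0.0218, -0.0082]
tcp_rot: [[0.163, 0.987, 0.0], [0.987, -0.163, 0.0], [0.0, 0.0, -1.0]]
force: [-0.0, 0.7, -0.8]
opening: 0.006
grasp_force: 0.4
```

>>> move_arm([
  {"xyz":[-0.5,0,0],"roll":0,"grip":0},
  {"xyz":[0,0,0],"roll":0,"grip":0},
])

```text
time_s: 10.63
position: [0.5169, -0.0224, -0.0082]
tcp_rot: [[0.163, 0.987, -0.0], [0.987, -0.163, -0.0], [-0.0, -0.0, -1.0]]
force: [-0.3, 0.0, 0.6]
opening: 0.007
grasp_force: 0.2
```

>>> move_arm([
  {"xyz":[-0.7,0,0],"roll":0,"grip":0},
  {"xyz":[-0.7,0,0],"roll":0,"grip":0},
])

```text
time_s: 10.8
position: [0.5167, -0.0237, -0.0082]
tcp_rot: [[0.163, 0.987, 0.0], [0.987, -0.163, 0.0], [0.0, 0.0, -1.0]]
force: [-0.1, 2.5, 0.0]
opening: 0.004
grasp_force: 1.5
```

>>> move_arm([
  {"xyz":[-0.6,0,0],"roll":0,"grip":0},
  {"xyz":[0,0,0],"roll":0,"grip":0},
])

```text
time_s: 10.97
position: [0.5167, -0.0237, -0.0082]
tcp_rot: [[0.164, 0.986, 0.0], [0.986, -0.164, 0.001], [0.001, 0.0, -1.0]]
force: [1.2, 4.5, -0.1]
opening: 0.002
grasp_force: 2.3
```

>>> move_arm([
  {"xyz":[-0.5,0,0],"roll":0,"grip":0},
  {"xyz":[0,0,0],"roll":0,"grip":0},
])

```text
time_s: 11.13
position: [0.5167, -0.0237, -0.0082]
tcp_rot: [[0.164, 0.986, 0.0], [0.986, -0.164, 0.001], [0.002, 0.0, -1.0]]
force: [1.7, 6.8, 0.7]
opening: 0.001
grasp_force: 3.4
```

The position has stalled and the force has risen to about 7 N, so the bar is on the stop. I back off, rise, and go to the -x side of the handle.

>>> move_arm([
  {"xyz":[-0.4,0,0],"roll":0,"grip":0},
  {"xyz":[0,0,0],"roll":0,"grip":0},
])

```text
time_s: 11.3
position: [0.5166, -0.0237, -0.0082]
tcp_rot: [[0.164, 0.986, 0.0], [0.986, -0.164, 0.002], [0.002, 0.0, -1.0]]
force: [1.9, 7.5, 0.6]
opening: 0.004
grasp_force: 4.2
```

>>> move_arm([
  {"xyz":[2,0,0],"roll":0,"grip":0},
  {"xyz":[6,0,0],"roll":0,"grip":0},
  {"xyz":[8,0,0],"roll":0,"grip":0},
  {"xyz":[6,0,-20],"roll":0,"grip":0},
  {"xyz":[0,0,-40],"roll":0,"grip":0},
])

```text
time_s: 11.72
position: [0.5164, -0.0018, 0.0488]
tcp_rot: [[0.162, 0.987, -0.01], [0.987, -0.162, 0.002], [0.0, -0.01, -1.0]]
force: [0.3, 0.6, -0.6]
opening: 0.003
grasp_force: 0.0
```

>>> move_arm([
  {"xyz":[0,0,-40],"roll":0,"grip":0},
  {"xyz":[0,0,-30],"roll":0,"grip":0},
  {"xyz":[0,0,0],"roll":0,"grip":0},
])

```text
time_s: 11.97
position: [0.5246, -0.004, 0.1277]
tcp_rot: [[0.162, 0.987, 0.012], [0.987, -0.162, -0.003], [-0.001, 0.013, -1.0]]
force: [1.6, -0.3, 0.3]
opening: 0.008
grasp_force: 0.0
```

```bash
python3 st.py; python3 - <<'E'
from h import *
for n in("scene","top"):
    im,d=bot.capture(n); J=toj(cloud(n,d))
    s=J[(J[...,2]>50)&(J[...,2]<62)&(abs(J[...,0]+70)<36)&(J[...,1]<-120)&(J[...,1]>-180)]
    b=J[(J[...,2]>33)&(J[...,2]<46)&(abs(J[...,0]+70)<16)&(J[...,1]>-137)&(J[...,1]<45)]
    print(n,"stop",np.percentile(s[:,1],[1,99]).round(1),"bar",np.percentile(b[:,1],[.5,99.5]).round(1))
    h=J[(J[...,2]>112)&(J[...,2]<182)&(J[...,0]>20)&(J[...,0]<90)&(abs(J[...,1]+34)<20)]
    k=np.polyfit(h[:,2],h[:,0],1); print("handle",len(h),"slope",k,"x@150",np.polyval(k,150),"y",np.percentile(h[:,1],[3,50,97]).round(1),"zmax",h[:,2].max())
    if n=="scene": cv2.imwrite("pics/a5.png",cv2.resize(im[140:260,220:380],None,fx=5,fy=5,interpolation=cv2.INTER_CUBIC)[:600,:800,::-1])
E
python3 fz.py
```

```text
11.9667 jig [-66.2  60.8 127.7] Fjig 1.6 -0.1 0.3 open 0.0083029340430465 tx.JY 1.0 -0.0009 tz [ 0.012 -0.003 -1.   ] q [-13.  27. 100.  -0.  52.  -3.]
scene stop [-163.8 -138.2] bar [-135.8   30.3]
handle 125 slope [0.34193141 4.6894047 ] x@150 55.979116843639304 y [-40.5 -29.2 -25.8] zmax 181.82122646290514
top stop [-162.2 -140.1] bar [-136.6  -43.8]
handle 172 slope [  0.43319245 -16.04500645] x@150 48.933861338302634 y [-42.3 -33.9 -26.5] zmax 181.6923865344083
finger z [ 20.1  21.6  21.9 161.6 161.7 162.5 162.5 162.5 162.8 163.5 163.5 164.9]
body x,y range [-161.   25.] [27. 99.] z low [234. 236.]
```

View pics/a5.png

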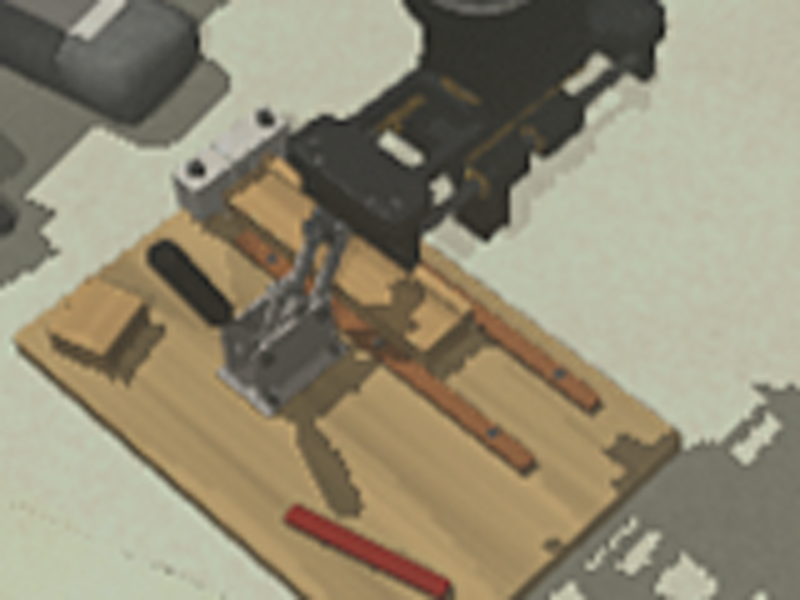

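The bar is home: its lead meets the stop face at (240,185), and the pencil and offcut have not moved. Fingertip height again comes out at the reported z plus about 31.5 mm. I move beside the handle.

>>> move_arm([
  {"xyz":[-23,16,1],"roll":0,"grip":0},
  {"xyz":[-24,22,1],"roll":0,"grip":0},
  {"xyz":[-24,22,1],"roll":0,"grip":0},
  {"xyz":[-23,20,0],"roll":0,"grip":0},
  {"xyz":[0,0,0],"roll":0,"grip":0},
])

```text
time_s: 12.53
position: [0.5868, -0.1146, 0.1167]
tcp_rot: [[0.167, 0.986, 0.002], [0.986, -0.167, -0.003], [-0.002, 0.002, -1.0]]
force: [1.3, -0.2, -0.4]
opening: 0.006
grasp_force: 0.0
```

>>> move_arm([
  {"xyz":[0,0,0],"roll":0,"grip":0},
])

```text
time_s: 12.62
position: [0.5829, -0.1103, 0.1162]
tcp_rot: [[0.166, 0.986, -0.004], [0.986, -0.166, 0.001], [0.001, -0.004, -1.0]]
force: [-1.5, 0.8, 0.4]
opening: 0.008
grasp_force: 0.0
```

```bash
python3 st.py; python3 fz.py; python3 - <<'E'
from h import *
P=np.array([17,58.]); s=95; r=9
es=np.r_[1.25,1.2:0.04:-.06]
C=[P+s*np.array([np.cos(e),np.sin(e)])+r*np.array([-np.sin(e),np.cos(e)])-[15.5,31.5] for e in es]
p=None
for e,c in zip(es,C): print(round(e,2),"TCP x,zmeas",c.round(1),"d tool y,z",None if p is None else [(c-p)[0].round(1),-(c-p)[1].round(1)]); p=c
E
```

```text
12.6167 jig [  8.6 -34.6 116.2] Fjig -1.6 0.6 0.4 open 0.008284939898382568 tx.JY 1.0 0.0025 tz [-0.004  0.001 -1.   ] q [-22.  33.  90.  -0.  57. -12.]
finger z [20.4 20.4 20.7 20.7 20.8 20.8 20.9 21.8 22.  22.2 23.  23.3]
body x,y range [-83. 104.] [-68.   4.] z low [227. 230.]
1.25 TCP x,zmeas [ 22.9 119.5] d tool y,z None
1.2 TCP x,zmeas [ 27.5 118.3] d tool y,z [np.float64(4.6), np.float64(1.2)]
1.14 TCP x,zmeas [ 33.  116.6] d tool y,z [np.float64(5.5), np.float64(1.7)]
1.08 TCP x,zmeas [ 38.3 114.5] d tool y,z [np.float64(5.3), np.float64(2.1)]
1.02 TCP x,zmeas [ 43.6 112.2] d tool y,z [np.float64(5.2), np.float64(2.4)]
0.96 TCP x,zmeas [ 48.6 109.5] d tool y,z [np.float64(5.1), np.float64(2.7)]
0.9 TCP x,zmeas [ 53.5 106.5] d tool y,z [np.float64(4.9), np.float64(3.0)]
0.84 TCP x,zmeas [ 58.2 103.2] d tool y,z [np.float64(4.7), np.float64(3.3)]
0.78 TCP x,zmeas [62.7 99.7] d tool y,z [np.float64(4.5), np.float64(3.5)]
0.72 TCP x,zmeas [67.  95.9] d tool y,z [np.float64(4.3), np.float64(3.8)]
0.66 TCP x,zmeas [71.  91.9] d tool y,z [np.float64(4.0), np.float64(4.1)]
0.6 TCP x,zmeas [74.8 87.6] d tool y,z [np.float64(3.8), np.float64(4.3)]
0.54 TCP x,zmeas [78.4 83.1] d tool y,z [np.float64(3.5), np.float64(4.5)]
0.48 TCP x,zmeas [81.6 78.4] d tool y,z [np.float64(3.3), np.float64(4.7)]
0.42 TCP x,zmeas [84.6 73.5] d tool y,z [np.float64(3.0), np.float64(4.9)]
0.36 TCP x,zmeas [87.2 68.4] d tool y,z [np.float64(2.7), np.float64(5.1)]
0.3 TCP x,zmeas [89.6 63.2] d tool y,z [np.float64(2.4), np.float64(5.2)]
0.24 TCP x,zmeas [91.6 57.8] d tool y,z [np.float64(2.0), np.float64(5.3)]
0.18 TCP x,zmeas [93.4 52.4] d tool y,z [np.float64(1.7), np.float64(5.5)]
0.12 TCP x,zmeas [94.7 46.8] d tool y,z [np.float64(1.4), np.float64(5.6)]
0.06 TCP x,zmeas [95.8 41.2] d tool y,z [np.float64(1.0), np.float64(5.6)]
```

>>> move_arm([
  {"xyz":[0,5,0],"roll":0,"grip":0},
  {"xyz":[0,4,0],"roll":0,"grip":0},
  {"xyz":[0,4,0],"roll":0,"grip":0},
  {"xyz":[0,4,0],"roll":0,"grip":0},
  {"xyz":[0,4,0],"roll":0,"grip":0},
])

```text
time_s: 13.08
position: [0.6048, -0.1122, 0.1189]
tcp_rot: [[0.162, 0.987, 0.0], [0.987, -0.162, -0.0], [-0.0, 0.0, -1.0]]
force: [0.3, -0.1, 0.2]
opening: 0.005
grasp_force: 0.0
```

>>> move_arm([
  {"xyz":[0,4,1],"roll":0,"grip":0},
  {"xyz":[0,5,2],"roll":0,"grip":0},
  {"xyz":[0,5,2.5],"roll":0,"grip":0},
  {"xyz":[0,5,2.5],"roll":0,"grip":0},
])

```text
time_s: 13.42
position: [0.6234, -0.1158, 0.1107]
tcp_rot: [[0.163, 0.987, -0.0], [0.987, -0.163, 0.0], [0.0, -0.0, -1.0]]
force: [-1.6, 1.1, 1.8]
opening: 0.007
grasp_force: 0.9
```

```bash
python3 st.py; cat > hd.py <<'E'
from h import *
J=[]
for n in("scene","top"):
    im,d=bot.capture(n); K=toj(cloud(n,d))
    h=K[(K[...,2]>60)&(K[...,0]>35)&(K[...,0]<165)&(abs(K[...,1]+34)<14)&(K[...,2]<190)]
    for z in range(62,190,12):
        q=h[abs(h[:,2]-z)<6]
        if len(q): print(n,z,len(q),"x",np.percentile(q[:,0],[5,50,95]).round(0))
    ar=K[(K[...,2]>60)&(K[...,0]<-45)&(K[...,0]>-100)&(abs(K[...,1]+34)<20)&(K[...,2]<120)]
    print(n,"arm zmax",ar[:,2].max().round(0) if len(ar) else None)
E
python3 hd.py
```

```text
13.4167 jig [ 49.5 -33.4 110.7] Fjig -1.7 0.9 1.8 open 0.006845858283857342 tx.JY 1.0 -0.0001 tz [-0.  0. -1.] q [-21.  36.  85.  -0.  60. -11.]
scene 86 4 x [36. 38. 41.]
scene 98 7 x [35. 43. 50.]
scene 110 15 x [40. 46. 56.]
scene 122 21 x [47. 55. 63.]
scene 134 17 x [50. 60. 68.]
scene 146 22 x [46. 64. 74.]
scene 158 51 x [43. 59. 77.]
scene 170 59 x [44. 73. 85.]
scene 182 20 x [41. 55. 79.]
scene arm zmax 109.0
top arm zmax None
```

Contact is light and the handle is moving. I follow the arc.

>>> move_arm([
  {"xyz":[0,5,3],"roll":0,"grip":0},
  {"xyz":[0,5,3],"roll":0,"grip":0},
  {"xyz":[0,4.5,3.5],"roll":0,"grip":0},
  {"xyz":[0,4.5,3.5],"roll":0,"grip":0},
  {"xyz":[0,4.5,4],"roll":0,"grip":0},
])

```text
time_s: 13.93
position: [0.6471, -0.1199, 0.0936]
tcp_rot: [[0.163, 0.987, 0.001], [0.987, -0.163, -0.0], [-0.0, 0.001, -1.0]]
force: [0.4, -1.1, 2.5]
opening: 0.004
grasp_force: 0.9
```

```bash
python3 st.py; python3 hd.py
```

```text
13.9333 jig [ 73.6 -33.5  93.6] Fjig 0.6 -1.0 2.5 open 0.004189144385462728 tx.JY 1.0 -0.0 tz [ 0.001 -0.    -1.   ] q [-20.  39.  82.   0.  60. -11.]
scene 74 9 x [36. 39. 44.]
scene 86 9 x [40. 46. 54.]
scene 98 17 x [50. 56. 64.]
scene 110 20 x [58. 65. 76.]
scene 122 18 x [71. 80. 89.]
scene 134 49 x [ 68.  84. 100.]
scene 146 71 x [ 68.  99. 116.]
scene 158 35 x [ 66.  83. 113.]
scene 170 3 x [69. 71. 84.]
scene arm zmax 99.0
top arm zmax None
```

>>> move_arm([
  {"xyz":[0,4,4],"roll":0,"grip":0},
  {"xyz":[0,3.5,4.5],"roll":0,"grip":0},
  {"xyz":[0,3.5,4.5],"roll":0,"grip":0},
])

```text
time_s: 14.28
position: [0.6579, -0.1216, 0.0806]
tcp_rot: [[0.163, 0.987, 0.001], [0.987, -0.163, -0.0], [-0.0, 0.001, -1.0]]
force: [0.2, -0.1, 2.7]
opening: 0.011
grasp_force: 0.9
```

>>> move_arm([
  {"xyz":[0,3,4.5],"roll":0,"grip":0},
  {"xyz":[0,3,5],"roll":0,"grip":0},
])

```text
time_s: 14.45
position: [0.6642, -0.1227, 0.0717]
tcp_rot: [[0.163, 0.987, 0.002], [0.987, -0.163, -0.001], [-0.0, 0.002, -1.0]]
force: [-1.1, 0.6, 7.4]
opening: 0.004
grasp_force: 3.7
```

```bash
python3 st.py; python3 hd.py
```

```text
14.45 jig [ 90.9 -33.5  71.7] Fjig -1.2 0.5 7.4 open 0.003749220706378261 tx.JY 1.0 -0.0001 tz [ 0.002 -0.001 -1.   ] q [-20.  41.  80.   0.  59. -11.]
scene 62 4 x [36. 38. 46.]
scene 74 27 x [38. 48. 58.]
scene 86 29 x [60. 67. 81.]
scene 98 29 x [ 70.  86. 107.]
scene 110 54 x [ 89. 107. 134.]
scene 122 78 x [ 87. 121. 136.]
scene 134 23 x [ 83.  91. 101.]
scene 146 4 x [ 95.  99. 102.]
scene 158 1 x [78. 78. 78.]
scene 182 4 x [ 86. 105. 124.]
scene arm zmax 89.0
top arm zmax None
```

The pad has met the bar and the spring is resisting. I continue in small steps, watching the force.

>>> move_arm([
  {"xyz":[0,2,4],"roll":0,"grip":0},
  {"xyz":[0,1.5,4],"roll":0,"grip":0},
])

```text
time_s: 14.72
position: [0.6684, -0.1235, 0.065]
tcp_rot: [[0.163, 0.987, 0.004], [0.987, -0.163, -0.001], [-0.0, 0.004, -1.0]]
force: [0.1, 0.7, 11.2]
opening: 0.009
grasp_force: 5.0
```

>>> move_arm([
  {"xyz":[0,1.5,4],"roll":0,"grip":0},
  {"xyz":[0,1,4],"roll":0,"grip":0},
])

```text
time_s: 14.88
position: [0.6722, -0.1241, 0.0577]
tcp_rot: [[0.163, 0.987, 0.007], [0.987, -0.163, -0.002], [-0.001, 0.007, -1.0]]
force: [1.7, 0.3, 11.1]
opening: 0.003
grasp_force: 5.1
```

>>> move_arm([
  {"xyz":[0,1,4],"roll":0,"grip":0},
  {"xyz":[0,0.5,3],"roll":0,"grip":0},
])

```text
time_s: 15.05
position: [0.6751, -0.1246, 0.0509]
tcp_rot: [[0.164, 0.986, 0.01], [0.987, -0.164, -0.002], [-0.001, 0.01, -1.0]]
force: [4.0, 0.9, 8.9]
opening: 0.003
grasp_force: 4.1
```

```bash
python3 st.py; python3 hd.py
```

```text
15.05 jig [102.  -33.6  50.9] Fjig 3.8 1.5 8.9 open 0.0031316547163977785 tx.JY 1.0 0.0002 tz [ 0.01  -0.002 -1.   ] q [-20.  43.  79.   0.  57. -10.]
scene 62 24 x [38. 45. 63.]
scene 74 57 x [52. 72. 98.]
scene 86 77 x [ 78. 118. 148.]
scene 98 74 x [ 96. 128. 147.]
scene 110 18 x [ 94. 101. 111.]
scene 122 7 x [ 94. 106. 112.]
scene 134 1 x [90. 90. 90.]
scene 158 2 x [96. 96. 96.]
scene 170 10 x [133. 134. 135.]
scene 182 40 x [122. 128. 134.]
scene arm zmax 88.0
top arm zmax None
```

>>> move_arm([
  {"xyz":[0,0,3],"roll":0,"grip":0},
  {"xyz":[0,0,3],"roll":0,"grip":0},
])

```text
time_s: 15.32
position: [0.6755, -0.1249, 0.0449]
tcp_rot: [[0.163, 0.986, 0.011], [0.987, -0.163, -0.003], [-0.001, 0.011, -1.0]]
force: [2.2, -0.1, 6.4]
opening: 0.007
grasp_force: 2.6
```

>>> move_arm([
  {"xyz":[0,0,2.5],"roll":0,"grip":0},
  {"xyz":[0,0,0],"roll":0,"grip":0},
])

```text
time_s: 15.48
position: [0.672, -0.1242, 0.04]
tcp_rot: [[0.163, 0.987, 0.003], [0.987, -0.163, -0.001], [-0.001, 0.003, -1.0]]
force: [0.9, -0.0, 3.1]
opening: 0.005
grasp_force: 1.3
```

```bash
python3 st.py; python3 hd.py
```

```text
15.4833 jig [ 98.8 -33.7  40. ] Fjig 0.9 0.1 3.1 open 0.004703943174954878 tx.JY 1.0 -0.0001 tz [ 0.003 -0.001 -1.   ] q [-20.  44.  79.  -0.  56. -10.]
scene 62 53 x [ 38.  58. 102.]
scene 74 111 x [ 69. 116. 150.]
scene 86 66 x [ 93. 127. 148.]
scene 98 22 x [ 91. 102. 109.]
scene 110 6 x [ 93.  99. 108.]
scene 122 1 x [85. 85. 85.]
scene 146 1 x [93. 93. 93.]
scene 158 9 x [109. 132. 132.]
scene 170 43 x [120. 127. 132.]
scene 182 25 x [110. 114. 122.]
scene arm zmax 88.0
top arm zmax None
```

>>> move_arm([
  {"xyz":[0,0,1.5],"roll":0,"grip":0},
  {"xyz":[0,0,0],"roll":0,"grip":0},
])

```text
time_s: 15.75
position: [0.6698, -0.1235, 0.0376]
tcp_rot: [[0.163, 0.987, -0.001], [0.987, -0.163, 0.0], [0.0, -0.002, -1.0]]
force: [1.2, -0.3, 0.8]
opening: 0.005
grasp_force: 0.7
```

>>> move_arm([
  {"xyz":[0,0,1.5],"roll":0,"grip":0},
  {"xyz":[0,0,0],"roll":0,"grip":0},
])

```text
time_s: 15.92
position: [0.6691, -0.1232, 0.0357]
tcp_rot: [[0.163, 0.987, -0.003], [0.987, -0.163, 0.001], [0.0, -0.003, -1.0]]
force: [-0.2, 0.2, 0.8]
opening: 0.003
grasp_force: 0.2
```

>>> move_arm([
  {"xyz":[0,0,1.5],"roll":0,"grip":0},
  {"xyz":[0,0,0],"roll":0,"grip":0},
])

```text
time_s: 16.08
position: [0.6691, -0.1232, 0.0342]
tcp_rot: [[0.163, 0.987, -0.003], [0.987, -0.163, 0.001], [0.001, -0.003, -1.0]]
force: [0.5, -0.5, -0.1]
opening: 0.005
grasp_force: 0.0
```

>>> move_arm([
  {"xyz":[0,0,1.5],"roll":0,"grip":0},
  {"xyz":[0,0,0],"roll":0,"grip":0},
])

```text
time_s: 16.25
position: [0.6697, -0.1234, 0.0331]
tcp_rot: [[0.163, 0.987, -0.002], [0.987, -0.163, 0.001], [0.0, -0.002, -1.0]]
force: [-0.0, 0.8, 0.1]
opening: 0.007
grasp_force: 0.0
```

>>> move_arm([
  {"xyz":[0,0,1.5],"roll":0,"grip":0},
  {"xyz":[0,0,0],"roll":0,"grip":0},
])

```text
time_s: 16.42
position: [0.6703, -0.1236, 0.0323]
tcp_rot: [[0.163, 0.987, -0.0], [0.987, -0.163, 0.0], [0.0, -0.0, -1.0]]
force: [-1.6, -0.6, 2.0]
opening: 0.005
grasp_force: 0.5
```

```bash
python3 st.py; python3 hd.py
```

```text
16.4167 jig [ 97.  -33.4  32.3] Fjig -1.5 -0.8 2.0 open 0.00470220093739241 tx.JY 1.0 -0.0001 tz [-0.  0. -1.] q [-20.  45.  80.   0.  56. -10.]
scene 62 112 x [ 41.  82. 150.]
scene 74 95 x [ 78. 123. 150.]
scene 86 19 x [ 90. 101. 107.]
scene 98 14 x [ 90.  96. 107.]
scene 146 5 x [100. 130. 130.]
scene 158 24 x [119. 125. 131.]
scene 170 31 x [108. 120. 130.]
scene 182 53 x [ 82. 120. 164.]
scene arm zmax 88.0
top arm zmax None
```

>>> move_arm([
  {"xyz":[0,0,1],"roll":0,"grip":0},
  {"xyz":[0,0,0],"roll":0,"grip":0},
])

```text
time_s: 16.68
position: [0.6703, -0.1236, 0.0321]
tcp_rot: [[0.163, 0.987, -0.0], [0.987, -0.163, 0.0], [0.0, -0.0, -1.0]]
force: [-2.4, 0.3, 5.6]
opening: 0.008
grasp_force: 2.3
```

>>> move_arm([
  {"xyz":[0,0,1],"roll":0,"grip":0},
  {"xyz":[0,0,0],"roll":0,"grip":0},
])

```text
time_s: 16.85
position: [0.6703, -0.1236, 0.0319]
tcp_rot: [[0.163, 0.987, -0.0], [0.987, -0.163, -0.0], [-0.0, -0.0, -1.0]]
force: [-3.0, 2.0, 8.0]
opening: 0.009
grasp_force: 4.2
```

Force is rising while z stays put, so the handle is on its hard stop. I lift straight off and look.

>>> move_arm([
  {"xyz":[0,0,-4],"roll":0,"grip":0},
  {"xyz":[0,0,-15],"roll":0,"grip":0},
  {"xyz":[0,0,-35],"roll":0,"grip":0},
  {"xyz":[0,0,-40],"roll":0,"grip":0},
  {"xyz":[0,0,-40],"roll":0,"grip":0},
])

```text
time_s: 17.27
position: [0.6697, -0.1234, 0.1645]
tcp_rot: [[0.163, 0.987, -0.002], [0.987, -0.163, 0.001], [0.0, -0.002, -1.0]]
force: [0.5, -0.5, -0.3]
opening: 0.003
grasp_force: 0.0
```

>>> move_arm([
  {"xyz":[0,0,-25],"roll":0,"grip":0},
  {"xyz":[30,-30,0],"roll":0,"grip":0},
  {"xyz":[30,-30,0],"roll":0,"grip":0},
  {"xyz":[30,-30,0],"roll":0,"grip":0},
  {"xyz":[30,-30,0],"roll":0,"grip":0},
])

```text
time_s: 17.68
position: [0.5723, 0.0129, 0.1894]
tcp_rot: [[0.164, 0.986, 0.001], [0.986, -0.164, 0.0], [0.0, 0.001, -1.0]]
force: [0.9, 0.8, -0.4]
opening: 0.006
grasp_force: 0.0
```

>>> move_arm([
  {"xyz":[30,-30,0],"roll":0,"grip":0},
  {"xyz":[30,-30,0],"roll":0,"grip":0},
  {"xyz":[0,0,0],"roll":0,"grip":0},
  {"xyz":[0,0,0],"roll":0,"grip":0},
])

```text
time_s: 18.02
position: [0.5234, 0.0814, 0.1895]
tcp_rot: [[0.16, 0.987, -0.0], [0.987, -0.16, -0.0], [-0.0, -0.0, -1.0]]
force: [0.6, 0.6, 0.4]
opening: 0.006
grasp_force: 0.0
```

```bash
python3 st.py; python3 hd.py; python3 - <<'E'
from h import *
for n in("scene","top"):
    im,d=bot.capture(n); J=toj(cloud(n,d))
    s=J[(J[...,2]>50)&(J[...,2]<62)&(abs(J[...,0]+70)<36)&(J[...,1]<-120)&(J[...,1]>-180)]
    b=J[(J[...,2]>33)&(J[...,2]<46)&(abs(J[...,0]+60)<7)&(J[...,1]>-150)&(J[...,1]<45)]
    print(n,"stop",np.percentile(s[:,1],[1,99]).round(1),"bar",np.percentile(b[:,1],[.5,99.5]).round(1))
    if n=="scene": cv2.imwrite("pics/a6.png",cv2.resize(im[140:260,220:380],None,fx=5,fy=5,interpolation=cv2.INTER_CUBIC)[:600,:800,::-1])
E
```

```text
18.0167 jig [-81.4 144.9 189.5] Fjig 0.5 0.7 0.4 open 0.00557467455846996 tx.JY 1.0 -0.0038 tz [-0. -0. -1.] q [-3. 22. 95. -0. 62.  6.]
scene 62 138 x [ 43.  91. 151.]
scene 74 95 x [ 81. 121. 149.]
scene arm zmax 87.0
top 62 161 x [ 41.  81. 138.]
top 74 132 x [ 77. 116. 147.]
top arm zmax 86.0
scene stop [-164.3 -139.8] bar [-143.   30.]
top stop [-162.3 -140.1] bar [-140.3   28.6]
```

View pics/a6.png

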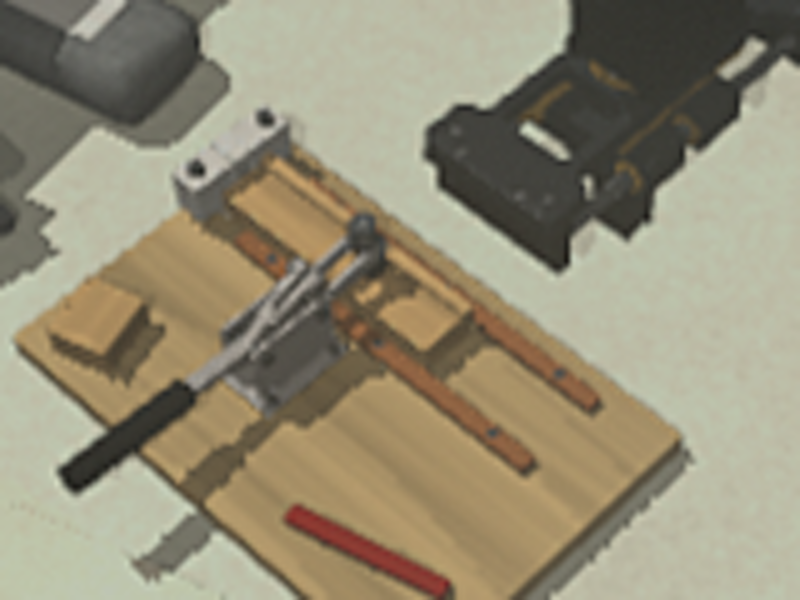

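The handle lies level from (190,390) to (75,475) and the pad is on the bar at (365,245). The bar meets the stop at (235,195), nothing else has moved, and the arm is clear.

```bash
python3 -c "
from rig import bot
print(bot.hand_in())"
```

```text
the job is handed in; nothing more can be done
None
```

I slid the bar home against the end stop (about 8 N at the stop) and closed the clamp over centre onto its hard stop (peak reading about 11 N). Nothing else appears to have moved; I handed in at about 18 s with the arm clear, though I judged the feeler pin from bar position and force because I never saw it directly.

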